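# Shut the source shutter and park the detector

## Robot

A 6-joint arm with a two-finger parallel gripper is mounted at the origin on the work surface. World frame = base frame: x ahead of the robot, y to its left, z up, the work surface at z = 0. Lengths are in m, angles in degrees, forces in N, time in s.
With the tool pointing down it reaches from about 0.4 to 0.825 m from the base axis. Payload 7 kg.
Tool frame: the origin (TCP) lies on the centre line of the jaws, within the pads' length; the fingertips stand 22 mm ahead of it and the grasp point (between the pads) lies 3 mm ahead of it; z points along the fingers, y is the line along which they close (so a half turn about z gives the same grasp; the last joint's range is limited). The gripper opens to 88 mm and grips with 3 to 60 N. Pads are 19 mm wide; open, the fingers measure 130 mm over their backs; the gripper's body (78 mm by 193 mm) begins 47 mm behind the grasp point.
Start: joints at [87.382, 20.546, 0.682, 0, -70.136, -16.507], TCP at [0.221, 0.638, 0.249] pointing down, gripper open.
Joint ranges: [-176.03, 176.03], [-82.01, 121.73], [-58.28, 71.71], [-173.87, 95.51], [-174.79, -0.11], [-173.66, 173.66]. Speed limits (degrees/s): [136.94, 136.94, 172.46, 180, 180, 180].

## Interface

Orientations are given as [roll, pitch, yaw] about the fixed x, y, z axes, in that order (R = Rz(yaw) Ry(pitch) Rx(roll)).
In Python, from plant import get_state, cams, r gives the robot as it stands.
- The arm moves only by the tool apply_moves, never from a script. Its argument "targets" is a list of rows, each an object with "dp": the shift along the world's x, y, z in m, a list of three; "yaw": the turn about the world's z in degrees. In form: [{"dp": [x, y, z], "yaw": yaw}, ...]. A call has 1 to 20 rows; each row is the pose to reach, as a shift and turn from the pose commanded when the call began; what a row does not reach only later rows make up. A row lasts 1/12 s, in which the tool goes at most 41.7 mm and 7.16 degrees, less where a joint would pass 70% of its speed; a pose out of reach is approached as far as the arm can. A call with a gripper value outside its range is refused whole. "grip" is the gripper command: -1 is fully open, 1 is shut, values between are in proportion, set as the call begins (left out, the last holds). The fingers move at their own pace and stop on an object; "squeeze" is the grip in N (left out, the last holds). Time passes only in rows, so rows that repeat a pose let the fingers close. It gives the time, the measured TCP pose, the force, the opening and the grip force at its end, in the units of the state.
- get_state(): the state, without advancing time (a new reading comes with each control period).
- cams.capture(name): name is "scene" or "top"; returns a dict with "image" (480x640x3 uint8, red, green, blue), "range_z" (480x640 float32, m along the optical axis (not along the pixel's ray), 0 where there is no reading), "fx", "fy", "cx", "cy" (pixels), "R" (3x3) and "t" (3): a world point X has camera coordinates R X + t. Camera axes: x right, y down, z forward; pixel columns grow to the right and rows downward; lengths in m; the calibration is good to about 2 mm. A picture is of the moment at which its call begins.
- r.close_job(): hands the job in; it is judged then, once.
The state is a dict: "time_s": time; "joints": joint angles; "qd": joint speeds; "joint_torque": joint torques, N m; "tcp_pos": TCP position; "eef_rot": TCP orientation; "contact_force": force on the tool from outside, world axes, zero at the start; "moment": the same for the moment, N m; "gripper_width": finger opening in m; "gripper_force": force on a finger pad.
Only numpy, scipy, OpenCV 4.12 (cv2) and the standard library are available. Lean on these libraries where they do the work, as an engineer would, in place of code of your own. Each camera call takes 0.05 s, during which the arm holds its last target. There are 200 camera calls.

## Task

The measurement is over. First push the red shutter fully shut over the opening of the hot source, and only after that push the detector carriage all the way back along its rail, away from the source, against the blue stop. Push with the fingertips only: pinch and lift nothing, do not disturb the loose things standing on the plate, and leave the shutter shut.

Things in the scene. Friction and masses are not known exactly. Their poses are not given: they have to be found in the camera images.
- source_bench: Fixed aluminium plate, 320 (x) x 560 (y) x 12 mm, yaw within 0.3. Origin: its underside, below the optical axis (along its y at x 0, z 112); plate y -230 to 330. Grey source drum, 164 mm across, top z 194, y 110 to 305, its 42 mm opening faces -y. Rail along y at x 0 from y -210 to 70; blue stop at its -y end. Bystanders stand on the plate beside the rail.
- shutter (a joint): Red blade sliding along bench x before the opening. 0 = fully shut, at its end stop; grows to 0.085 m as it opens to bench -x (robot side). Push to bench +x to shut. Friction about 2 N, damping 12 N s/m; stays put. Worked by a red bar over the source, the highest part of the bench: 6 mm thick, 92 mm along bench y, z 205 to 247 mm, a black rubber pad on each broad face.
- shutter_pad_near (a point): Black rubber pad on the -x (robot's) face of the red shutter bar, 86 mm along y, 30 mm high, 6 mm thick. Origin: centre of its outer face, 228 mm above the bench's underside, 9 mm from the bar's middle plane; at bench x = -9 mm, y = 121 mm when shut. Axes as the bench's. Pushing it towards the bench's +x shuts the shutter.
- shutter_pad_far (a point): The same pad on the bar's other (+x) face; origin: centre of its outer face. Squeezing both pads between the fingers counts as pinching.
- detector (a joint): Carriage on the rail. 0 = parked at the blue stop; grows to 0.15 m towards the source. Push to bench -y to park. Friction about 3 N, damping 15 N s/m; stays put. Carries an upright aluminium plate: 110 mm along bench x, 6 mm thick, top z 188 mm, a black rubber pad on each broad face near the top. Steel detector, yellow band, juts 30 mm from the plate to the source, its top at z 138 mm.
- detector_pad_front (a point): Black rubber pad on the face of the detector plate that looks to the source (bench's +y), 104 mm along x, 34 mm high, 6 mm thick. Origin: centre of its outer face, 168 mm above the bench's underside, at bench x = 0, y = -161 mm when parked. Axes as the bench's. Pushing it towards the bench's -y parks the carriage.
- detector_pad_back (a point): The same pad on the plate's other (-y) face; origin: centre of its outer face. Squeezing both pads between the fingers counts as pinching.
- bell_jar: Bystander: loose small glass bell jar on a white foot, 68 mm diameter, 107 mm high. Origin: centre of its underside.
- bottle: Bystander: loose white plastic bottle with a blue cap, 48 mm diameter, 95 mm high. Origin: centre of its underside.
- post_mount: Bystander: loose lens post, black foot of 52 mm diameter, steel post, small black lens ring, 100 mm high. Origin: centre of its underside.
- wrench: Bystander: loose steel wrench, 140 mm long, lying flat on the plate. Origin: underside at mid-length.

How it is judged (in metres and radians):
On the way, in this order (a step that is already met when the one before it is completed fails the run):
1. the shutter is fully shut while the detector carriage still stands off its stop (value of joint shutter below 0.004 m and value of joint detector above 0.045 m), for 0.2 s.
2. the detector carriage is parked against the blue stop, the shutter shut (value of joint detector below 0.004 m and value of joint shutter below 0.005 m), for 0.2 s.
At the end, for the whole second after the job is handed in: The shutter is within 5 mm of fully shut, the detector carriage within 5 mm of its parked place at the blue stop, and the bell jar, bottle, post mount and wrench stand at rest within 20 mm of where they were, the first three upright (value of joint each of shutter, detector below 0.005 m and distance of each of bell_jar, bottle, post_mount, wrench from where it was at the start of the episode below 0.02 m and angle between each of bell_jar, bottle, post_mount's own z axis and vertical below 0.2 rad and linear speed of each of bell_jar, bottle, post_mount, wrench below 0.02 m/s); the robot touches nothing.
It fails at once if the detector carriage is moved more than 12 mm while the shutter is not shut (distance of detector_pad_front from where it was at the start of the episode above 0.012 m and value of joint shutter above 0.008 m).
It fails at once if the shutter bar is pinched between the fingers (both pads loaded) (contact force between each of shutter_c3, shutter_c4 and the fingers above 1.5 N).
It fails at once if the detector plate is pinched between the fingers (both pads loaded) (contact force between each of detector_c0, detector_c1 and the fingers above 1.5 N).
It fails at once if a bystander is lifted, knocked over or moved more than 25 mm (distance of any of bell_jar, bottle, post_mount, wrench from where it was at the start of the episode above 0.025 m or angle between any of bell_jar, bottle, post_mount's own z axis and vertical above 0.4 rad).
It also fails if it takes over 50 s, if anything falls off the work surface, if the arm or the gripper's body presses on something with over 40 N, if the wrist force passes 120 N, or if a joint passes its speed limit or range.

## Working session

There is one attempt and no reset: what is moved stays moved. The work goes in short steps, Python scripts to look and compute and a tool call to move; the robot and the scene stay as the last step left them, time stands still between calls to the robot, and variables do not carry over. Pictures are saved under pics/ and viewed, at most 10 in all, crops included, and the job is handed in when it is done.

Besides the shell and the picture viewer there is one more tool, called after ">>>" as name(argument=value, ...) on one line, values as JSON. apply_moves: Moves the arm, as the interface text tells. Its arguments: {"type":"object","properties":{"targets":{"type":"array","items":{"type":"object","properties":{"dp":{"type":"array","items":{"type":"number"}},"yaw":{"type":"number"}}}},"grip":{"type":"number"},"squeeze":{"type":"number"}},"required":["targets"]}

```bash
mkdir -p pics
python3 - <<'E'
from plant import get_state,cams,r
import cv2,numpy as np
s=get_state();print(s)
for n in("scene","top"):
    c=cams.capture(n);cv2.imwrite(f"pics/{n}0.png",c["image"][:,:,::-1]);np.savez(f"{n}0.npz",**c)
    print(n,c["R"],c["t"],c["fx"],c["cx"],c["cy"])
E
```

```text
{'time_s': 0.0, 'joints': array([ 8.73813314e+01,  2.05918922e+01,  6.33230034e-01, -2.22333664e-02,
       -7.01343795e+01, -1.65059698e+01]), 'qd': array([-0.11443113,  0.04245829, -0.05609525, -0.08513286,  0.01639328,
        0.02812025]), 'joint_torque': array([ 6.23291089e-05, -5.82719707e+01,  2.93037558e+01,  6.99671522e+00,
        6.81251142e-03, -1.67617941e-04]), 'tcp_pos': array([0.22101848, 0.63730798, 0.24760671]), 'eef_rot': array([ 1.79904854e+02, -6.39814735e-03, -1.91322053e+01]), 'contact_force': array([ 0.1146548 , -0.05260173,  0.27433461]), 'moment': array([-0.01845918,  0.01042327,  0.02716888]), 'gripper_force': 0.0, 'gripper_width': 0.08750129067597577}
scene [[ 0.89142885  0.45315708  0.00180583]
 [ 0.33379935 -0.65392849 -0.67893706]
 [-0.30648426  0.60582686 -0.73419426]] [-0.54005665 -0.11371723  1.12299548] 515.4337576399333 319.89760090137617 228.42837410956233
top [[ 0.02665206 -0.99954578  0.01406739]
 [-0.99700788 -0.02760058 -0.07220455]
 [ 0.07256003 -0.01210089 -0.99729064]] [-0.04443039  0.5847804   0.81279267] 460.52912854108945 319.4253163395164 237.48193162595314
```

View pics/scene0.png

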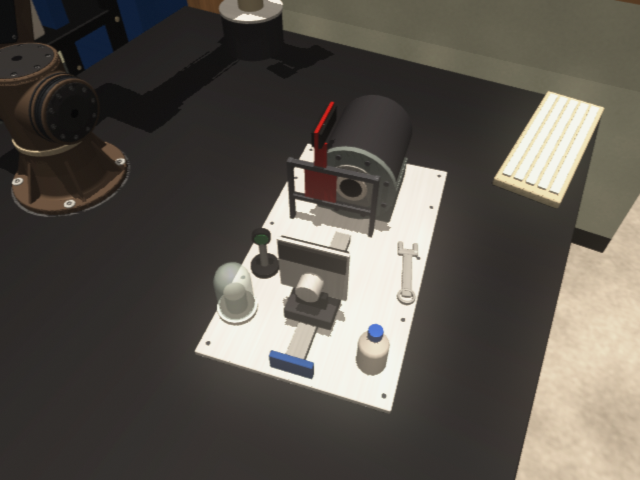

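View pics/top0.png

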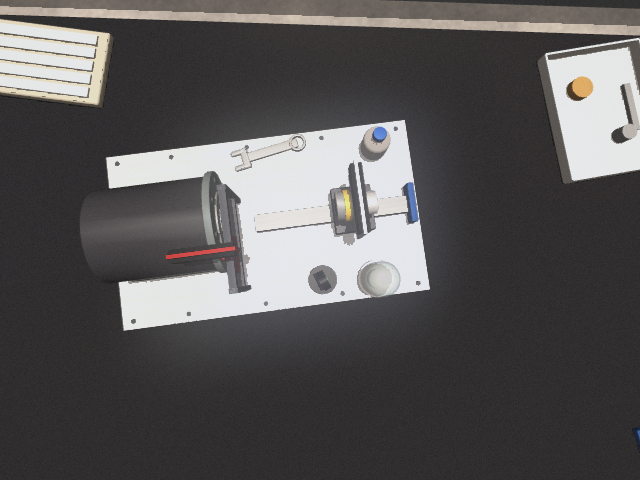

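The scene shows the shutter open, with its red bar at (325,125). The detector plate stands mid-rail at (313,265), and the bystanders are beside the rail. In the top view, the plate corners are about (107,157), (405,121), (429,290), (124,330). The red bar runs from (166,257) to (235,249), and the detector plate from (353,165) to (363,237).

```bash
cat > h.py <<'E'
import numpy as np,cv2
def ray(c,u,v,z):
    R,t=c["R"],c["t"];d=R.T@np.array([(u-c["cx"])/c["fx"],(v-c["cy"])/c["fy"],1]);o=-R.T@t
    return o+d*(z-o[2])/d[2]
def cloud(c):
    v,u=np.mgrid[:480,:640];z=c["range_z"]
    P=np.stack([(u-c["cx"])/c["fx"]*z,(v-c["cy"])/c["fy"]*z,z],-1)
    return (P-c["t"])@c["R"]
E
python3 - <<'E'
from h import *
c=dict(np.load("top0.npz"));s=dict(np.load("scene0.npz"))
px=[(405,121),(429,290),(124,330),(107,157)]
W=np.array([ray(c,u,v,.012)[:2] for u,v in px]);B=np.array([[.16,-.23],[-.16,-.23],[-.16,.33],[.16,.33]])
X,Y=W-W.mean(0),B-B.mean(0);H=Y.T@X;a=np.arctan2(H[0,1]-H[1,0],H[0,0]+H[1,1])
R=np.array([[np.cos(a),-np.sin(a)],[np.sin(a),np.cos(a)]]);o=W.mean(0)-R@B.mean(0)
print("yaw",np.degrees(a),"o",o,"res",(W-(B@R.T+o))*1e3)
np.savez("bench.npz",R=R,o=o)
for n,k in(("top",c),("scene",s)):
    P=cloud(k);P[...,:2]=(P[...,:2]-o)@R
    ok=k["range_z"]>0;z=P[...,2];im=k["image"].astype(int)
    pl=ok&(abs(P[...,0])<.15)&(P[...,1]>-.22)&(P[...,1]<.1)&(z<.02)
    print(n,"plate z",np.median(z[pl]))
    red=ok&(im[...,0]>100)&(im[...,1]<60)&(im[...,2]<60)&(z>.2)
    print("bar",np.percentile(P[red],[2,50,98],0).round(4).tolist())
    m=ok&(abs(P[...,0])<.07)&(P[...,1]<.0)&(z>.178)&(z<.2)
    print("detplate top",np.percentile(P[m],[2,50,98],0).round(4).tolist())
    g=ok&(abs(P[...,0])<.16)&(P[...,1]>.03)&(P[...,1]<.108)&(z>.1)
    print("frame",np.percentile(P[g],[1,50,99],0).round(4).tolist())
for nm,u,v,z in[("bell",379,280,.107),("bottle",380,134,.095),("post",322,278,.1),("detL",353,163,.188),("detR",363,237,.188),("barA",166,257,.247),("barB",235,249,.247)]:
    w=ray(c,u,v,z);print(nm,w.round(3),((w[:2]-o)@R).round(4))
E
python3 -c "
import cv2
a=cv2.imread('pics/top0.png')[140:300,140:440];cv2.imwrite('pics/tc.png',cv2.resize(a,(800,427),interpolation=3))"
```

```text
yaw 8.829673709773536 o [0.61766903 0.01824834] res [[-1.7266234   1.56091519]
 [ 1.15390302  2.66869768]
 [ 1.37291399 -2.12865799]
 [-0.80019362 -2.10095488]]
top plate z 0.01175088256085828
bar [[-0.0569, 0.1491, 0.2451], [-0.054, 0.1549, 0.2457], [-0.0512, 0.1613, 0.247]]
detplate top [[-0.0496, -0.1129, 0.1812], [0.0008, -0.1036, 0.1854], [0.053, -0.0954, 0.1895]]
frame [[-0.1135, 0.0761, 0.1042], [-0.0509, 0.0986, 0.1569], [0.0508, 0.1072, 0.2475]]
scene plate z 0.012996850422130963
bar [[-0.0573, 0.0791, 0.2389], [-0.0532, 0.1198, 0.2476], [-0.0496, 0.1665, 0.2496]]
detplate top [[-0.0486, -0.1136, 0.1785], [0.004, -0.1072, 0.186], [0.054, -0.0952, 0.1903]]
frame [[-0.1135, 0.0766, 0.1014], [-0.0492, 0.0987, 0.1547], [0.0519, 0.1074, 0.2477]]
bell [ 0.513 -0.126  0.107] [-0.1252 -0.1262]
bottle [ 0.758 -0.125  0.095] [ 0.1164 -0.1629]
post [ 0.514 -0.034  0.1  ] [-0.1104 -0.0353]
detL [ 0.685 -0.073  0.188] [ 0.0521 -0.1003]
detR [ 0.576 -0.09   0.188] [-0.0576 -0.1003]
barA [0.538 0.174 0.247] [-0.0546  0.1666]
barB [0.551 0.085 0.247] [-0.0556  0.0759]
```

View pics/tc.png

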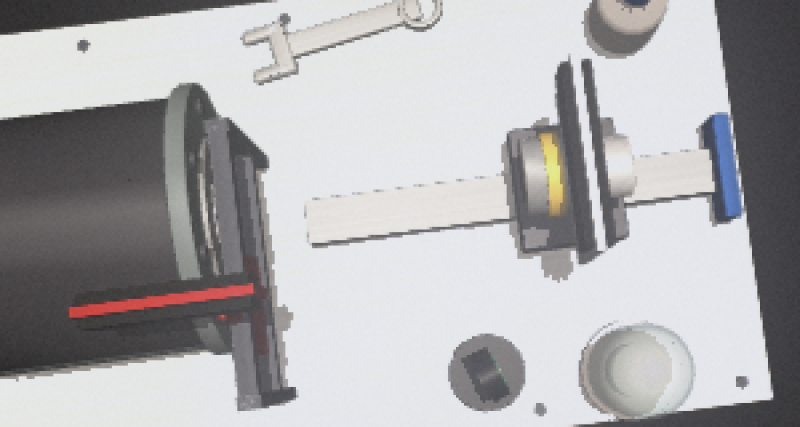

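Bench yaw is 8.8°, with its origin at (0.618, 0.018). The shutter is open about 54 mm and the carriage stands about 63 mm off its stop. The crop agrees: the red bar runs from (70,312) to (252,290), and the detector pads are at (575,160). Before moving, I'll work out the waypoints and check the dark cylinder near (250,30) in the scene view.

Run:
```python
from h import *
s=dict(np.load("scene0.npz"));P=cloud(s)
for u,v in[(250,15),(230,10),(275,15),(250,40),(251,3)]:print(u,v,P[v,u].round(3),s["range_z"][v,u])
b=np.load("bench.npz");R,o=b["R"],b["o"]
for n,x,y in[("pre",-.095,.121),("touch",-.074,.121),("shut",-.0095-.009,.121),("det pre",0,-.055),("det touch",0,-.085),("parked",0,-.151)]:print(n,(R@[x,y]+o).round(4))
print(R)
```

```text
250 15 [0.078 0.623 0.118] 1.38976
230 10 [0.011 0.626 0.117] 1.4125121
275 15 [0.135 0.657 0.116] 1.3942013
250 40 [0.091 0.592 0.064] 1.4063008
251 3 [0.069 0.645 0.14 ] 1.3893673
pre [0.5052 0.1232]
touch [0.526  0.1265]
shut [0.5808 0.135 ]
det pre [ 0.6261 -0.0361]
det touch [ 0.6307 -0.0657]
parked [ 0.6408 -0.131 ]
[[ 0.98814902 -0.15349762]
 [ 0.15349762  0.98814902]]
```

>>> apply_moves(targets=[{"dp":[0,0,0.03],"yaw":0},{"dp":[0,0,0.06],"yaw":0},{"dp":[0,0,0.08],"yaw":0}], grip=1, squeeze=20)

```text
time_s: 0.35
tcp_pos: [0.2215, 0.638, 0.3308]
eef_rot: [-179.9, -0.0, -19.1]
contact_force: [0.2, 0.5, 0.9]
gripper_width: 0.0732
gripper_force: 0.0
```

>>> apply_moves(targets=[{"dp":[0.008,-0.015,0],"yaw":1},{"dp":[0.022,-0.041,0],"yaw":3},{"dp":[0.038,-0.07,0],"yaw":5},{"dp":[0.054,-0.1,0],"yaw":7},{"dp":[0.07,-0.13,0],"yaw":9},{"dp":[0.087,-0.16,0],"yaw":11},{"dp":[0.103,-0.19,0],"yaw":13},{"dp":[0.12,-0.22,0],"yaw":15},{"dp":[0.135,-0.25,0],"yaw":17},{"dp":[0.152,-0.28,0],"yaw":19},{"dp":[0.168,-0.31,0],"yaw":21},{"dp":[0.184,-0.34,0],"yaw":23},{"dp":[0.2,-0.37,0],"yaw":25},{"dp":[0.216,-0.4,0],"yaw":27},{"dp":[0.233,-0.43,0],"yaw":28},{"dp":[0.249,-0.46,0],"yaw":28},{"dp":[0.263,-0.49,0],"yaw":28},{"dp":[0.272,-0.506,0],"yaw":28},{"dp":[0.278,-0.515,0],"yaw":28},{"dp":[0.278,-0.515,0],"yaw":28}])

```text
time_s: 2.02
tcp_pos: [0.4998, 0.1212, 0.3281]
eef_rot: [180.0, 0.0, 8.7]
contact_force: [-0.3, -0.4, -0.7]
gripper_width: 0.0004
gripper_force: 0.0
```

>>> apply_moves(targets=[{"dp":[0,0,-0.02],"yaw":0},{"dp":[0,0,-0.045],"yaw":0},{"dp":[0,0,-0.07],"yaw":0},{"dp":[0,0,-0.086],"yaw":0},{"dp":[0,0,-0.09],"yaw":0},{"dp":[0.008,0.001,-0.09],"yaw":0},{"dp":[0.015,0.002,-0.09],"yaw":0},{"dp":[0.02,0.003,-0.09],"yaw":0},{"dp":[0.024,0.004,-0.09],"yaw":0},{"dp":[0.028,0.004,-0.09],"yaw":0},{"dp":[0.032,0.005,-0.09],"yaw":0},{"dp":[0.036,0.006,-0.09],"yaw":0},{"dp":[0.04,0.006,-0.09],"yaw":0},{"dp":[0.044,0.007,-0.09],"yaw":0},{"dp":[0.048,0.007,-0.09],"yaw":0}])

```text
time_s: 3.27
tcp_pos: [0.5474, 0.1298, 0.2385]
eef_rot: [-180.0, 0.0, 8.9]
contact_force: [-2.4, 1.1, 0.5]
gripper_width: 0.0007
gripper_force: 1.3
```

>>> apply_moves(targets=[{"dp":[0.004,0.001,0],"yaw":0},{"dp":[0.008,0.001,0],"yaw":0},{"dp":[0.012,0.002,0],"yaw":0},{"dp":[0.016,0.002,0],"yaw":0},{"dp":[0.02,0.003,0],"yaw":0},{"dp":[0.023,0.004,0],"yaw":0},{"dp":[0.026,0.004,0],"yaw":0},{"dp":[0.028,0.004,0],"yaw":0},{"dp":[0.03,0.005,0],"yaw":0},{"dp":[0.03,0.005,0],"yaw":0}])

```text
time_s: 4.1
tcp_pos: [0.5776, 0.1348, 0.2385]
eef_rot: [180.0, -0.0, 8.9]
contact_force: [-0.8, -0.4, -0.9]
gripper_width: -0.0
gripper_force: 0.3
```

>>> apply_moves(targets=[{"dp":[0.002,0,0],"yaw":0},{"dp":[0.004,0.001,0],"yaw":0},{"dp":[0.005,0.001,0],"yaw":0},{"dp":[0.006,0.001,0],"yaw":0}])

```text
time_s: 4.43
tcp_pos: [0.5811, 0.1354, 0.2385]
eef_rot: [180.0, 0.2, 8.9]
contact_force: [-16.6, 1.1, 9.2]
gripper_width: 0.0006
gripper_force: 8.0
```

The force rose to 17 N at the predicted end position, so the shutter is on its end stop. I'll hold there, retreat, and check with a picture.

>>> apply_moves(targets=[{"dp":[0.001,0,0],"yaw":0},{"dp":[0.001,0,0],"yaw":0},{"dp":[0.001,0,0],"yaw":0},{"dp":[0.001,0,0],"yaw":0},{"dp":[-0.01,-0.001,0],"yaw":0},{"dp":[-0.025,-0.004,0],"yaw":0},{"dp":[-0.035,-0.005,0.01],"yaw":0},{"dp":[-0.035,-0.005,0.04],"yaw":0},{"dp":[-0.035,-0.005,0.075],"yaw":0},{"dp":[-0.035,-0.005,0.09],"yaw":0},{"dp":[-0.035,-0.005,0.09],"yaw":0}])

```text
time_s: 5.35
tcp_pos: [0.5501, 0.1313, 0.3348]
eef_rot: [-179.9, -0.6, 8.9]
contact_force: [0.8, 0.2, 0.9]
gripper_width: 0.0006
gripper_force: 0.0
```

Run:
```python
from plant import get_state,cams,r
from h import *
b=np.load("bench.npz");R,o=b["R"],b["o"]
print(get_state()["tcp_pos"])
k=cams.capture("scene");cv2.imwrite("pics/scene1.png",k["image"][:,:,::-1])
P=cloud(k);P[...,:2]=(P[...,:2]-o)@R;im=k["image"].astype(int);z=P[...,2];ok=k["range_z"]>0
red=ok&(im[...,0]>100)&(im[...,1]<60)&(im[...,2]<60)&(z>.2)
print("bar",red.sum(),np.percentile(P[red],[2,50,98],0).round(4).tolist())
m=ok&(abs(P[...,0])<.07)&(P[...,1]<.0)&(z>.178)&(z<.2)
print("det",np.percentile(P[m],[2,50,98],0).round(4).tolist())
```

```text
[0.55012327 0.13132311 0.33479321]
bar 149 [[-0.0018, 0.0779, 0.2124], [0.0019, 0.1202, 0.2478], [0.0098, 0.1669, 0.2498]]
det [[-0.0488, -0.1136, 0.1787], [0.004, -0.1069, 0.1861], [0.0546, -0.0953, 0.1901]]
```

View pics/scene1.png

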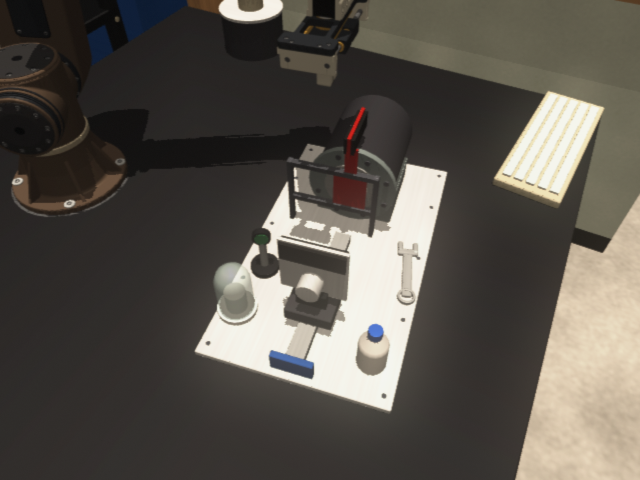

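The scene picture shows the bar now over the centre at (357,130), with the blade covering the opening at (350,190). The carriage has not moved. The shutter is shut, so next I'll turn the tool and go to the front of the detector plate.

>>> apply_moves(targets=[{"dp":[0.005,-0.01,0],"yaw":-5},{"dp":[0.01,-0.022,0],"yaw":-11},{"dp":[0.016,-0.034,0],"yaw":-17},{"dp":[0.022,-0.046,0],"yaw":-23},{"dp":[0.028,-0.058,0],"yaw":-29},{"dp":[0.033,-0.07,0],"yaw":-35},{"dp":[0.039,-0.082,0],"yaw":-41},{"dp":[0.045,-0.094,0],"yaw":-47},{"dp":[0.05,-0.106,0],"yaw":-53},{"dp":[0.056,-0.118,0],"yaw":-59},{"dp":[0.062,-0.13,0],"yaw":-65},{"dp":[0.067,-0.14,0],"yaw":-71},{"dp":[0.072,-0.15,0],"yaw":-77},{"dp":[0.075,-0.157,0],"yaw":-83},{"dp":[0.075,-0.157,0],"yaw":-88},{"dp":[0.075,-0.157,0],"yaw":-90},{"dp":[0.075,-0.157,0],"yaw":-90},{"dp":[0.075,-0.157,0],"yaw":-90}])

```text
time_s: 6.9
tcp_pos: [0.623, -0.0263, 0.3283]
eef_rot: [180.0, -0.0, -81.0]
contact_force: [0.1, -0.1, 0.0]
gripper_width: 0.0002
gripper_force: 0.0
```

>>> apply_moves(targets=[{"dp":[0,0,-0.02],"yaw":0},{"dp":[0,0,-0.05],"yaw":0},{"dp":[0,0,-0.08],"yaw":0},{"dp":[0,0,-0.11],"yaw":0},{"dp":[0,0,-0.135],"yaw":0},{"dp":[0,0,-0.148],"yaw":0},{"dp":[0,0,-0.148],"yaw":0},{"dp":[0.001,-0.008,-0.148],"yaw":0},{"dp":[0.002,-0.016,-0.148],"yaw":0},{"dp":[0.004,-0.024,-0.148],"yaw":0},{"dp":[0.005,-0.03,-0.148],"yaw":0},{"dp":[0.005,-0.034,-0.148],"yaw":0},{"dp":[0.006,-0.038,-0.148],"yaw":0},{"dp":[0.006,-0.042,-0.148],"yaw":0},{"dp":[0.007,-0.046,-0.148],"yaw":0},{"dp":[0.008,-0.05,-0.148],"yaw":0}])

```text
time_s: 8.23
tcp_pos: [0.6312, -0.0763, 0.1809]
eef_rot: [-180.0, 0.0, -81.1]
contact_force: [-0.8, 2.8, 2.6]
gripper_width: 0.0007
gripper_force: 1.9
```

Contact, with y force about 3 N. The stop is expected with the TCP at about y = -0.131.

>>> apply_moves(targets=[{"dp":[0.001,-0.004,0],"yaw":0},{"dp":[0.001,-0.008,0],"yaw":0},{"dp":[0.002,-0.012,0],"yaw":0},{"dp":[0.002,-0.016,0],"yaw":0},{"dp":[0.003,-0.02,0],"yaw":0},{"dp":[0.004,-0.024,0],"yaw":0},{"dp":[0.004,-0.028,0],"yaw":0},{"dp":[0.005,-0.032,0],"yaw":0},{"dp":[0.006,-0.036,0],"yaw":0},{"dp":[0.006,-0.04,0],"yaw":0},{"dp":[0.007,-0.044,0],"yaw":0},{"dp":[0.007,-0.048,0],"yaw":0},{"dp":[0.008,-0.05,0],"yaw":0},{"dp":[0.008,-0.05,0],"yaw":0}])

```text
time_s: 9.4
tcp_pos: [0.6389, -0.1272, 0.1804]
eef_rot: [179.9, -0.0, -81.2]
contact_force: [-0.1, 0.9, -0.3]
gripper_width: -0.0001
gripper_force: 0.0
```

>>> apply_moves(targets=[{"dp":[0,-0.002,0],"yaw":0},{"dp":[0.001,-0.004,0],"yaw":0},{"dp":[0.001,-0.006,0],"yaw":0},{"dp":[0.001,-0.007,0],"yaw":0}])

```text
time_s: 9.73
tcp_pos: [0.639, -0.1278, 0.1805]
eef_rot: [180.0, 0.4, -81.1]
contact_force: [-9.0, 34.2, 12.1]
gripper_width: 0.0004
gripper_force: 17.6
```

>>> apply_moves(targets=[{"dp":[0,0.003,0],"yaw":0},{"dp":[0,0.004,0],"yaw":0},{"dp":[0,0.004,0],"yaw":0},{"dp":[0,0.015,0],"yaw":0},{"dp":[-0.004,0.035,0],"yaw":0},{"dp":[-0.005,0.045,0.01],"yaw":0},{"dp":[-0.006,0.05,0.04],"yaw":0},{"dp":[-0.006,0.05,0.08],"yaw":0},{"dp":[-0.006,0.05,0.12],"yaw":0},{"dp":[-0.006,0.05,0.15],"yaw":0},{"dp":[-0.03,0.1,0.16],"yaw":0},{"dp":[-0.06,0.13,0.16],"yaw":0},{"dp":[-0.09,0.16,0.16],"yaw":0},{"dp":[-0.12,0.19,0.16],"yaw":0},{"dp":[-0.14,0.22,0.16],"yaw":0},{"dp":[-0.14,0.22,0.16],"yaw":0}])

```text
time_s: 11.07
tcp_pos: [0.4974, 0.0892, 0.3422]
eef_rot: [-179.9, 0.1, -81.0]
contact_force: [-0.0, -0.4, 0.1]
gripper_width: 0.0001
gripper_force: 0.0
```

Run:
```python
from plant import get_state,cams,r
from h import *
b=np.load("bench.npz");R,o=b["R"],b["o"]
k=cams.capture("scene");cv2.imwrite("pics/scene2.png",k["image"][:,:,::-1])
P=cloud(k);P[...,:2]=(P[...,:2]-o)@R;im=k["image"].astype(int);z=P[...,2];ok=k["range_z"]>0
red=ok&(im[...,0]>100)&(im[...,1]<60)&(im[...,2]<60)&(z>.2)
print("bar",red.sum(),np.percentile(P[red],[2,50,98],0).round(4).tolist())
m=ok&(abs(P[...,0])<.07)&(P[...,1]<.0)&(z>.178)&(z<.2)
print("det",np.percentile(P[m],[2,50,98],0).round(4).tolist())
```

```text
bar 151 [[-0.0019, 0.0773, 0.211], [0.0017, 0.1204, 0.2476], [0.0091, 0.1675, 0.2499]]
det [[-0.0484, -0.1778, 0.1788], [0.0046, -0.1711, 0.1861], [0.0543, -0.1597, 0.1904]]
```

View pics/scene2.png

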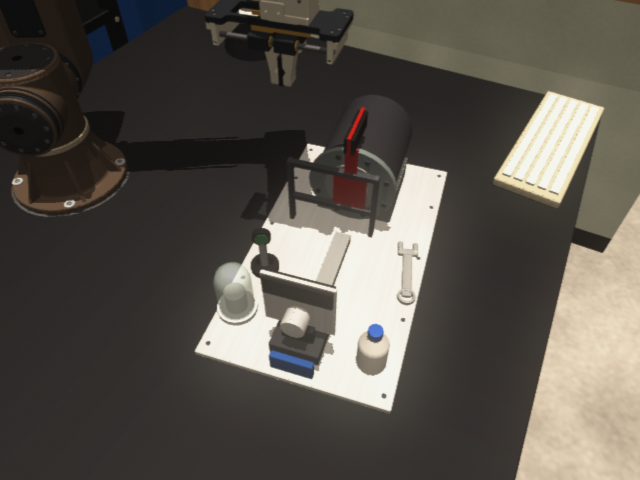

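The carriage is against the blue stop at (295,360), the shutter is still shut at (350,190), and the bystanders are where they were. The arm is clear of everything.

```bash
python3 -c "
from plant import r
print(r.close_job())"
```

```text
the job is handed in; nothing more can be done
None
```

The shutter was pushed fully shut first, then the carriage was parked against the blue stop; the last picture showed the bystanders undisturbed and the arm clear, and the job is handed in (no verdict was returned).

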